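# Open a soap display tray by one notch and load the bar

### The arm

A 6-joint arm with a two-finger parallel gripper is mounted at the origin on a cart in front of the work surface, level with it; the furniture and walls round the work are solid. World frame = base frame: x ahead of the robot, y to its left, z up, the work surface at z = 0. Lengths are in m, angles in rad, forces in N, time in s.
With the tool pointing down it reaches from about 0.35 to 0.975 m from the base axis. Payload 4.9 kg.
Tool frame: the origin (TCP) lies at the very end of the fingers, on their centre line; the grasp point (between the pads) lies 19 mm behind it; z points along the fingers, y is the line along which they close (so a half turn about z gives the same grasp; the last joint's range is limited). The gripper opens to 85 mm and grips with 20 to 120 N. Pads are 22 mm wide; open, the fingers measure 114 mm over their backs; the gripper's body (76 mm by 85 mm) begins 54 mm behind the grasp point. The pads swing forward as they close: fully open they stand 13 mm farther back than shut.
Start: joints at [-1.453, 0.053, 1.613, -0, 1.476, -0.119], TCP at [0.147, -0.608, 0.231] pointing down, gripper open.
Joint ranges: [-3.01, 3.01], [-1.01, 2.22], [0.06, 2.58], [-1.02, 4.17], [0.09, 2.62], [-3.14, 3.14]. Speed limits (rad/s): [2.57, 2.57, 3.14, 3.14, 3.14, 3.14].

### API

Orientations are given as a rotation vector (axis times angle).
In Python, from station import ctrl gives the robot as it stands. The module is installed in compiled form; this text tells all that it offers.
- The arm moves only by the tool jog_arm, never from a script. Its argument "steps" is a list of rows, each an object with "delta_rot": the turn, a rotation vector about the tool's x, y, z in degrees, a list of three; "linear": the shift along the tool's x, y, z in m, a list of three; "grip": the finger opening in m, from 0 to 0.0854. In form: [{"delta_rot": [rx, ry, rz], "linear": [x, y, z], "grip": grip}, ...]. A call has 1 to 10 rows; each row shifts and turns the commanded pose from where the row before left it, along the tool's axes as they then stand; what a row does not reach is not made up. A row lasts 1/10 s, in which the tool goes at most 50 mm and 8.59 degrees, less where a joint would pass 70% of its speed; a pose out of reach is approached as far as the arm can. A call with a gripper value outside its range is refused whole. The fingers move at their own pace and stop on an object; "newtons" is the grip in N (left out, the last holds). Time passes only in rows, so rows that do not move let the fingers close. It gives the time, the measured TCP pose, the force, the opening and the grip force at its end, in the units of the state.
- ctrl.get_obs(): the state, without advancing time (a new reading comes with each control period).
- ctrl.get_image(name): name is "side" or "top"; returns (picture, depth): 400x640x3 uint8, red, green, blue; 400x640 float32, m along the optical axis (not along the pixel's ray), 0 where there is no reading.
- ctrl.camera_info(name): a dict with "camera_matrix" (3x3 intrinsics, pixels), "R" (3x3) and "t" (3): a world point X has camera coordinates R X + t. Camera axes: x right, y down, z forward; pixel columns grow to the right and rows downward; lengths in m; the calibration is good to about 2 mm. A picture is of the moment at which its call begins. camera_info takes no time and is no camera call.
- ctrl.finish_job(): hands the job in; it is judged then, once.
The state is a dict: "t": time; "q": joint angles; "dq": joint speeds; "effort": joint torques, N m; "tool_pos": TCP position; "tool_rot": TCP orientation; "contact_force": force on the tool from outside, world axes, zero at the start; "wrist_torque": the same for the moment, N m; "opening": finger opening in m; "grip_force": force on a finger pad.
Only numpy, scipy, OpenCV 4.12 (cv2) and the standard library are available. Lean on these libraries where they do the work, as an engineer would, in place of code of your own. Each camera call takes 0.05 s, during which the arm holds its last target. There are 200 camera calls.

### The job

The gap between the fixed end board and the movable divider of the wooden display tray is too narrow for the soap bar. Pull the divider's spring knob up, slide the divider exactly one notch away from the end board and let the knob drop fully back so that its pin locks there; then lay the soap bar flat on the deck in the widened gap, its long side running from end board to divider, and let go. Leave the balm tin and the rubber stamp where they are.

Things in the scene. Friction and masses are not known exactly. Their poses are not given: they have to be found in the camera images.
- tray: Fixed display tray of pale wood, 134 (x) x 240 (y) x 30 mm. Origin under its middle; x to the rear, y along its length, z up; turned up to 0.3 rad. Soap deck: flat top at z 30 mm, x -65 to 35 mm. Fixed end board at the -y end: inner face at y -105 mm, 31 mm above the deck. A steel index bar with four slots 45 mm apart runs along the rear, x 36 to 66 mm, top at z 30 mm.
- bay (a point): Point on the deck surface (z = 30 mm, tray x = -15 mm, tray y = -60 mm): the middle of the gap as it will be once the divider stands one notch further. The widened gap is 90 mm along y between end board and divider plate; it is 45 mm at the start. Axes as the tray's.
- divider (a joint): Slide of the divider along tray +y (m): 0 at the start (second slot from the end board), grows away from the end board, one notch = 0.045, stops -0.047 and 0.092. Carriage on the bar, 46 x 50 mm, with a plate 8 mm thick, 30 mm above the deck, reaching over the deck. Pin seated: locked, 1.5 mm play either way. Pin out: slides at about 2 N and stays where put.
- plunger (a joint): Lift of knob and pin (m): 0 fully down (pin 12.5 mm deep in its slot), 0.020 upper stop. The pin is clear above 0.0125: lift 15 to 18 mm to slide. A spring pulls it down (about 6 N at 0, 10 N at the top). Let go between slots it rests on the bar at about 0.0125; its rounded tip finds a slot by itself from within about 3 mm.
- knob_top (a point): Centre of the top face of the divider's upright round black knob: 32 mm diameter, 35 mm high below this point, free all round. Knob down: the top is 93 mm above the table, 41 mm above the carriage. Tray x = 51 mm; moves with divider and knob. Axes as the tray's.
- soap: Loose soap bar with a paper band, 53 (x) x 78 (y) x 25 (z) mm, 0.11 kg, lying flat on the table beside the tray. Origin at the centre of its underside; y is its long side.
- balm_tin: Loose round tin, 54 mm diameter, 21 mm high, origin at the centre of its underside. A bystander.
- stamp: Loose rubber stamp with turned wooden handle, 30 x 42 x 66 mm, origin at the centre of its underside. A bystander.
Not all that is in view belongs to the job. What is shaped like the soap but turquoise is not meant.

How it is judged:
On the way, in this order (a step that is already met when the one before it is completed fails the run):
1. The knob is pulled up until its pin is clear, the divider still at its first notch (value of joint plunger above 0.0115 m and value of joint divider between -0.012 and 0.012 m), for 0.05 s.
2. The divider stands one notch further from the end board with the knob fully down again (value of joint divider between 0.042 and 0.048 m and value of joint plunger below 0.003 m), for 0.2 s.
At the end, for the whole second after the job is handed in: Divider one notch (45 mm, within 3) further from the end board, knob within 3 mm of fully down; soap released, still, flat on the deck within 12 mm of the bay point along the tray, 25 mm across, turned under 0.3 rad; tin and stamp within 30 mm of their places, stamp upright (all of step 2 and x of soap in the frame of bay between -0.025 and 0.025 m and y of soap in the frame of bay between -0.012 and 0.012 m and z of soap in the frame of bay between -0.004 and 0.004 m and angle between the y axis of soap and the y axis of tray, either way round below 0.3 rad and angle between soap's own z axis and vertical below 0.1 rad and linear speed of soap below 0.02 m/s and distance of each of balm_tin, stamp from where it was at the start of the episode below 0.03 m and angle between stamp's own z axis and vertical below 0.2 rad); the robot touches nothing.
It fails at once if the balm tin or the rubber stamp is shoved away (distance of any of balm_tin, stamp from where it was at the start of the episode above 0.03 m).
It also fails if it takes over 59 s, if anything falls off the work surface, if the arm or the gripper's body presses on something with over 40 N, if the wrist force passes 120 N, or if a joint passes its speed limit or range.

## Working session

There is one attempt and no reset: what is moved stays moved. The work goes in short steps, Python scripts to look and compute and a tool call to move; the robot and the scene stay as the last step left them, time stands still between calls to the robot, and variables do not carry over. Pictures are saved under pics/ and viewed, at most 10 in all, crops included, and the job is handed in when it is done.

Besides the shell and the picture viewer there is one more tool, called after "Request:" as name([rows], argument=value, ...), one row to a line, values as JSON. jog_arm: Moves the arm, as the interface text tells. Its arguments: {"type":"object","properties":{"steps":{"type":"array"},"newtons":{"type":"number"}},"required":["steps"]}

```bash
mkdir -p pics; cat > h.py <<'E'
import numpy as np, cv2
from station import ctrl
def grab(n):
    im,d=ctrl.get_image(n); return im,d
def save(f,im): cv2.imwrite('pics/'+f,im[:,:,::-1])
def cast(n,u,v,z):
    c=ctrl.camera_info(n);K=np.array(c['camera_matrix']);R=np.array(c['R']);t=np.array(c['t'])
    o=-R.T@t; r=R.T@np.linalg.solve(K,[u,v,1]); return o+r*(z-o[2])/r[2]
def proj(n,X):
    c=ctrl.camera_info(n);K=np.array(c['camera_matrix']);p=K@(np.array(c['R'])@X+np.array(c['t'])); return p[:2]/p[2]
def cloud(n,d):
    c=ctrl.camera_info(n);K=np.array(c['camera_matrix']);R=np.array(c['R']);t=np.array(c['t'])
    v,u=np.indices(d.shape); P=np.stack([(u-K[0,2])/K[0,0]*d,(v-K[1,2])/K[1,1]*d,d],-1)
    return (P-t)@R
E
python3 - <<'E'
from h import *
for n in ('top','side'):
    im,d=grab(n); save(n+'0.png',im); np.save(n+'0.npy',d); c=ctrl.camera_info(n); print(n,-np.array(c['R']).T@c['t'],np.array(c['camera_matrix'])[0,0],np.array(c['R'])[2])
o=ctrl.get_obs(); print(o['tool_pos'],o['tool_rot'],o['opening'],o['t'])
E
```

```text
top [ 0.39432317 -0.13942481  1.10583018] 373.87801522331023 [ 0.11375935  0.01276832 -0.99342628]
side [0.19151415 0.72598836 0.44102307] 429.05512663392403 [ 0.35087089 -0.85726038 -0.37682125]
[ 0.14656882 -0.60698563  0.23017037] [-3.11772879e+00 -3.70917024e-01 -2.94018600e-05] 0.08514833173526949 0.1
```

View pics/top0.png

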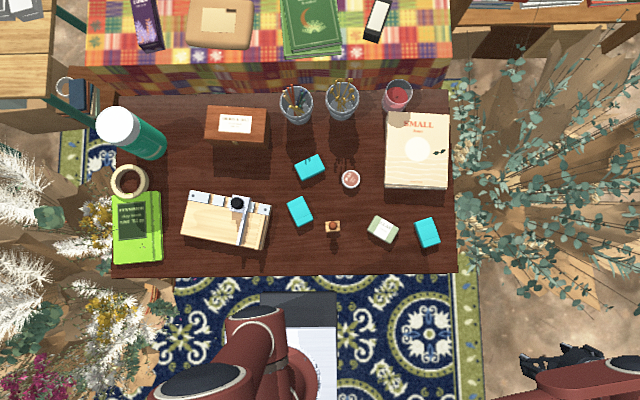

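View pics/side0.png

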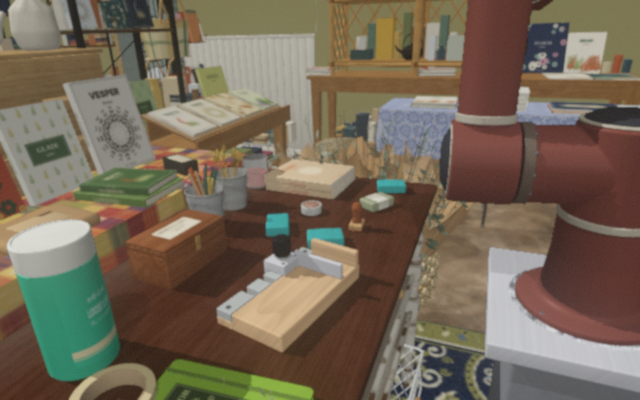

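Top view: the tray is at about (225,220), with its knob at (237,202) and the end board on the right at about (265,235). Candidates for the soap are (383,229), pale green with a white paper band, and three turquoise blocks at (310,167), (300,212) and (427,233). The one at (383,229) fits because it isn't turquoise and has the band. The stamp is at (333,227) and the tin at (349,179). One enlarged crop should confirm this.

```bash
python3 - <<'E'
from h import *
im=cv2.imread('pics/top0.png')[:,:,::-1]; d=np.load('top0.npy')
cv2.imwrite('pics/crop.png',cv2.resize(im[180:260,170:450][:,:,::-1],None,fx=2.85,fy=2.85,interpolation=cv2.INTER_CUBIC))
P=cloud('top',d)
def rect(name,m):
    q=P[m]; r=cv2.minAreaRect(q[:,:2].astype(np.float32)); print(name,m.sum(),np.round(r[0],4),np.round(r[1],4),round(r[2],1),'z',np.round(np.median(q[:,2]),4))
    return r
v,u=np.indices(d.shape); Z=P[...,2]
box=lambda a,b,c,e:(u>=a)&(u<b)&(v>=c)&(v<e)
rect('soap',box(362,405,208,250)&(Z>.018)&(Z<.032))
rect('stamp',box(320,345,212,240)&(Z>.01))
rect('tin',box(335,365,165,192)&(Z>.012))
rect('tray deck',box(170,280,180,262)&(Z>.024)&(Z<.036))
rect('tray all',box(170,280,180,262)&(Z>.015)&(Z<.045))
m=box(225,250,190,215)&(Z>.085)&(Z<.1); rect('knob',m); print(P[m].mean(0))
m=box(170,280,180,262)&(Z>.053)&(Z<.068); rect('plates',m)
rect('turq',box(285,316,195,230)&(Z>.015)&(Z<.05))
E
```

```text
soap 491 [ 0.4338 -0.3032] [0.0781 0.0523] 58.3 z 0.0247
stamp 151 [ 0.4281 -0.1588] [0.0661 0.0411] 2.0 z 0.02
tin 267 [ 0.4986 -0.1921] [0.0516 0.2279] 75.9 z 0.0216
tray deck 2983 [0.4731 0.1516] [0.2409 0.1394] 78.1 z 0.0307
tray all 3148 [0.4731 0.1516] [0.2409 0.1394] 78.1 z 0.0306
knob 115 [0.51   0.1072] [0.0321 0.0305] 89.5 z 0.0929
[0.51049727 0.10581731 0.09258343]
plates 336 [0.4586 0.0881] [0.105  0.1367] 77.6 z 0.0606
turq 483 [ 0.4903 -0.063 ] [0.0779 0.0522] 25.8 z 0.0245
```

View pics/crop.png

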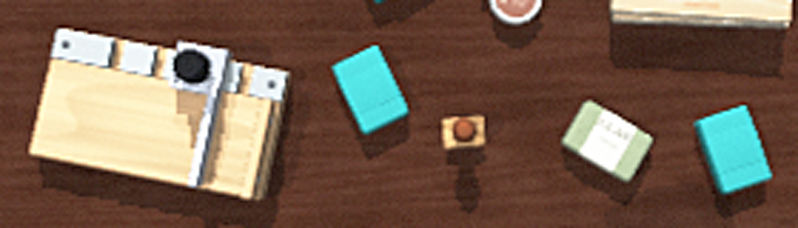

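The pale green banded bar at top-view pixel (383,229) is confirmed as the soap. Its centre is about (0.434,-0.303), with the long axis at 58°. The tray's y axis is at about 78° and the knob at about (0.510,0.106). I'll turn the tool first.

Request:
jog_arm([
  {"delta_rot": [0,0,-8.06],"linear": [0,0,0],"grip": 0.07},
  {"delta_rot": [0,0,-8.06],"linear": [0,0,0],"grip": 0.07},
  {"delta_rot": [0,0,-8.06],"linear": [0,0,0],"grip": 0.07},
  {"delta_rot": [0,0,-8.06],"linear": [0,0,0],"grip": 0.07},
  {"delta_rot": [0,0,-8.06],"linear": [0,0,0],"grip": 0.07},
  {"delta_rot": [0,0,-8.06],"linear": [0,0,0],"grip": 0.07},
  {"delta_rot": [0,0,-8.06],"linear": [0,0,0],"grip": 0.07},
  {"delta_rot": [0,0,-8.06],"linear": [0,0,0],"grip": 0.07},
])

```text
t: 0.9
tool_pos: [0.1466, -0.6072, 0.2305]
tool_rot: [-2.434, -1.984, -0.001]
contact_force: [-0.4, -0.2, -0.3]
opening: 0.0696
grip_force: 0.0
```

```bash
cat >> h.py <<'E'
from scipy.spatial.transform import Rotation as Ro
def go(p,yaw=None):
    o=ctrl.get_obs(); R=Ro.from_rotvec(o['tool_rot']); M=R.as_matrix()
    print('t',round(o['t'],2),'pos',np.round(o['tool_pos'],4),'yaw',round(np.degrees(np.arctan2(M[1,0],M[0,0])),2),'z',np.round(M[:,2],3),'op',round(o['opening'],4),'F',np.round(o['contact_force'],1))
    d=M.T@(np.array(p)-o['tool_pos']); print('delta',np.round(d,4))
    if yaw is not None:
        y=np.radians(yaw); T=np.array([[np.cos(y),np.sin(y),0],[np.sin(y),-np.cos(y),0],[0,0,-1]]).T
        T=np.column_stack([[np.cos(y),np.sin(y),0],[np.sin(y),-np.cos(y),0],[0,0,-1]])
        print('rot',np.round(np.degrees(Ro.from_matrix(M.T@T).as_rotvec()),2))
E
python3 -c "
from h import *
go([.510,.106,.2],78.1)"
```

```text
t 0.9 pos [ 0.1466 -0.6072  0.2305] yaw 78.38 z [-0.     0.001 -1.   ] op 0.0696 F [-0.4 -0.2 -0.3]
delta [0.7717 0.2123 0.0314]
rot [-0.02 -0.07  0.28]
```

Request:
jog_arm([
  {"delta_rot": [0,0,0.28],"linear": [0.0386,0.0106,0],"grip": 0.07},
  {"delta_rot": [0,0,0],"linear": [0.0386,0.0106,0],"grip": 0.07},
  {"delta_rot": [0,0,0],"linear": [0.0386,0.0106,0],"grip": 0.07},
  {"delta_rot": [0,0,0],"linear": [0.0386,0.0106,0],"grip": 0.07},
  {"delta_rot": [0,0,0],"linear": [0.0386,0.0106,0],"grip": 0.07},
  {"delta_rot": [0,0,0],"linear": [0.0386,0.0106,0],"grip": 0.07},
  {"delta_rot": [0,0,0],"linear": [0.0386,0.0106,0],"grip": 0.07},
  {"delta_rot": [0,0,0],"linear": [0.0386,0.0106,0],"grip": 0.07},
  {"delta_rot": [0,0,0],"linear": [0.0386,0.0106,0],"grip": 0.07},
  {"delta_rot": [0,0,0],"linear": [0.0386,0.0106,0],"grip": 0.07},
])

```text
t: 1.9
tool_pos: [0.3321, -0.251, 0.2309]
tool_rot: [-2.446, -1.971, -0.0]
contact_force: [-0.2, -0.7, 0.1]
opening: 0.0701
grip_force: 0.0
```

Request:
jog_arm([
  {"delta_rot": [0,0,0],"linear": [0.0386,0.0106,0],"grip": 0.07},
  {"delta_rot": [0,0,0],"linear": [0.0386,0.0106,0],"grip": 0.07},
  {"delta_rot": [0,0,0],"linear": [0.0386,0.0106,0],"grip": 0.07},
  {"delta_rot": [0,0,0],"linear": [0.0386,0.0106,0],"grip": 0.07},
  {"delta_rot": [0,0,0],"linear": [0.0386,0.0106,0],"grip": 0.07},
  {"delta_rot": [0,0,0],"linear": [0.0386,0.0106,0],"grip": 0.07},
  {"delta_rot": [0,0,0],"linear": [0.0386,0.0106,0],"grip": 0.07},
  {"delta_rot": [0,0,0],"linear": [0.0386,0.0106,0],"grip": 0.07},
  {"delta_rot": [0,0,0],"linear": [0.0386,0.0106,0],"grip": 0.07},
  {"delta_rot": [0,0,0],"linear": [0,0,0],"grip": 0.07},
])

```text
t: 2.9
tool_pos: [0.4993, 0.07, 0.2306]
tool_rot: [-2.439, -1.977, 0.0]
contact_force: [-0.1, 0.0, 0.4]
opening: 0.0698
grip_force: 0.0
```

```bash
python3 - <<'E'
from h import *
go([.510,.106,.2],78.1)
im,d=grab('side'); save('s1.png',cv2.resize(im[150:350,180:420],None,fx=2.5,fy=2.5))
print(proj('side',np.array([.510,.106,.093]))-[180,150])
E
```

```text
t 2.9 pos [0.4993 0.07   0.2306] yaw 78.06 z [-0.001  0.001 -1.   ] op 0.0698 F [-0.1  0.   0.4]
delta [0.0374 0.003  0.0307]
rot [-0.07 -0.06 -0.04]
[100.67071862  85.70867098]
```

View pics/s1.png

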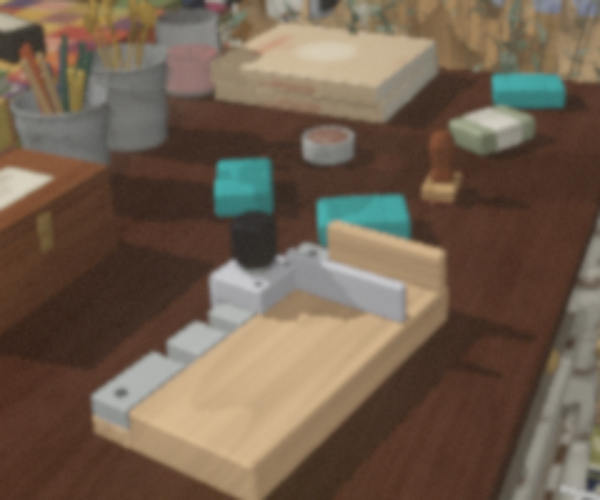

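The side view agrees: the knob top is at crop (253,218), within about 1 px of where the estimate projects. I'll go above it and descend.

Request:
jog_arm([
  {"delta_rot": [0,0,0],"linear": [0.0374,0.003,0],"grip": 0.07},
  {"delta_rot": [0,0,0],"linear": [0,0,0.04],"grip": 0.07},
  {"delta_rot": [0,0,0],"linear": [0,0,0.04],"grip": 0.07},
  {"delta_rot": [0,0,0],"linear": [0,0,0.03],"grip": 0.07},
  {"delta_rot": [0,0,0],"linear": [0,0,0],"grip": 0.07},
  {"delta_rot": [0,0,0],"linear": [0,0,0],"grip": 0.07},
])

```text
t: 3.55
tool_pos: [0.5092, 0.1018, 0.1215]
tool_rot: [-2.446, -1.971, 0.001]
contact_force: [0.8, -0.6, 0.4]
opening: 0.0701
grip_force: 0.0
```

```bash
python3 -c "
from h import *
go([.510,.106,.065],78.1)"
```

```text
t 3.55 pos [0.5092 0.1018 0.1215] yaw 77.7 z [-0.001 -0.    -1.   ] op 0.0701 F [ 0.8 -0.6  0.4]
delta [ 0.0043 -0.0001  0.0565]
rot [-0.04  0.02 -0.4 ]
```

Request:
jog_arm([
  {"delta_rot": [0,0,0],"linear": [0.0043,0,0.02],"grip": 0.07},
  {"delta_rot": [0,0,0],"linear": [0,0,0.02],"grip": 0.07},
  {"delta_rot": [0,0,0],"linear": [0,0,0.0165],"grip": 0.07},
  {"delta_rot": [0,0,0],"linear": [0,0,0],"grip": 0.07},
])

```text
t: 3.95
tool_pos: [0.5104, 0.1063, 0.0652]
tool_rot: [-2.446, -1.971, 0.001]
contact_force: [-0.4, -0.1, 0.2]
opening: 0.0699
grip_force: 0.0
```

Request:
jog_arm([
  {"delta_rot": [0,0,0],"linear": [0,0,0],"grip": 0.02},
  {"delta_rot": [0,0,0],"linear": [0,0,0],"grip": 0.02},
  {"delta_rot": [0,0,0],"linear": [0,0,0],"grip": 0.02},
  {"delta_rot": [0,0,0],"linear": [0,0,0],"grip": 0.02},
  {"delta_rot": [0,0,0],"linear": [0,0,0],"grip": 0.02},
  {"delta_rot": [0,0,0],"linear": [0,0,0],"grip": 0.02},
  {"delta_rot": [0,0,0],"linear": [0,0,0],"grip": 0.02},
  {"delta_rot": [0,0,0],"linear": [0,0,0],"grip": 0.02},
], newtons=50)

```text
t: 4.75
tool_pos: [0.5086, 0.1075, 0.067]
tool_rot: [-2.442, -1.97, 0.006]
contact_force: [-14.3, 1.8, 12.7]
opening: 0.0303
grip_force: 48.8
```

```bash
python3 -c "
from h import *
go([.510,.106,.081],78.1)"
```

```text
t 4.75 pos [0.5086 0.1075 0.067 ] yaw 77.78 z [-0.006  0.001 -1.   ] op 0.0303 F [-14.3   1.8  12.7]
delta [-0.0012  0.0016 -0.014 ]
rot [-0.33  0.   -0.32]
```

Gripped: opening is 30 mm with about 14 N of side load. I'll relieve that and lift 17 mm.

Request:
jog_arm([
  {"delta_rot": [0,0,0],"linear": [0,-0.002,-0.004],"grip": 0.02},
  {"delta_rot": [0,0,0],"linear": [0,0,-0.005],"grip": 0.02},
  {"delta_rot": [0,0,0],"linear": [0,0,-0.005],"grip": 0.02},
  {"delta_rot": [0,0,0],"linear": [0,0,-0.005],"grip": 0.02},
  {"delta_rot": [0,0,0],"linear": [0,0,0],"grip": 0.02},
  {"delta_rot": [0,0,0],"linear": [0,0,0],"grip": 0.02},
], newtons=60)

```text
t: 5.35
tool_pos: [0.5081, 0.1071, 0.0834]
tool_rot: [-2.445, -1.972, 0.001]
contact_force: [-0.6, 0.6, -8.4]
opening: 0.0302
grip_force: 60.0
```

```bash
python3 - <<'E'
from h import *
go([.510,.106,.081],78.1)
im,d=grab('side'); save('s2.png',cv2.resize(im[170:310,200:380],None,fx=3,fy=3))
E
```

```text
t 5.35 pos [0.5081 0.1071 0.0834] yaw 77.76 z [-0.001  0.    -1.   ] op 0.0302 F [-0.6  0.6 -8.4]
delta [-0.0007  0.0021  0.0024]
rot [-0.04  0.01 -0.34]
```

View pics/s2.png

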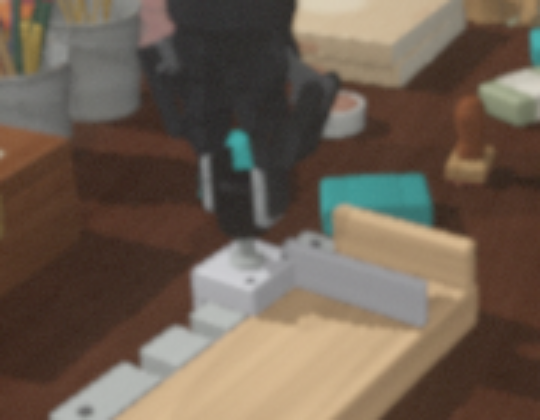

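The view shows the knob raised between the fingers, with its rod visible at (245,255). I'll lift 1.5 mm more for margin, then slide 45 mm along tool x, which is tray +y.

Request:
jog_arm([
  {"delta_rot": [0,0,0],"linear": [0,0,-0.0015],"grip": 0.02},
  {"delta_rot": [0,0,0],"linear": [0.009,0,0],"grip": 0.02},
  {"delta_rot": [0,0,0],"linear": [0.009,0,0],"grip": 0.02},
  {"delta_rot": [0,0,0],"linear": [0.009,0,0],"grip": 0.02},
  {"delta_rot": [0,0,0],"linear": [0.009,0,0],"grip": 0.02},
  {"delta_rot": [0,0,0],"linear": [0.009,0,0],"grip": 0.02},
  {"delta_rot": [0,0,0],"linear": [0,0,0],"grip": 0.02},
  {"delta_rot": [0,0,0],"linear": [0,0,0],"grip": 0.02},
  {"delta_rot": [0,0,0],"linear": [0,0,0],"grip": 0.02},
])

```text
t: 6.3
tool_pos: [0.5177, 0.1516, 0.0852]
tool_rot: [-2.445, -1.971, 0.0]
contact_force: [-1.5, 1.4, -9.7]
opening: 0.0302
grip_force: 60.2
```

```bash
python3 -c "
from h import *
y=np.radians(78.1)
go(np.array([.5081,.1071,.085])+.045*np.array([np.cos(y),np.sin(y),0]),78.1)"
```

```text
t 6.3 pos [0.5177 0.1516 0.0852] yaw 77.77 z [-0.001  0.001 -1.   ] op 0.0302 F [-1.5  1.4 -9.7]
delta [-0.0005 -0.0002  0.0002]
rot [-0.06 -0.04 -0.33]
```

Slid 45 mm. I'll lower with the grip on, which seats the pin, then open.

Request:
jog_arm([
  {"delta_rot": [0,0,0],"linear": [0,0,0.005],"grip": 0.02},
  {"delta_rot": [0,0,0],"linear": [0,0,0.005],"grip": 0.02},
  {"delta_rot": [0,0,0],"linear": [0,0,0.004],"grip": 0.02},
  {"delta_rot": [0,0,0],"linear": [0,0,0.002],"grip": 0.02},
  {"delta_rot": [0,0,0],"linear": [0,0,0],"grip": 0.02},
])

```text
t: 6.8
tool_pos: [0.5176, 0.1511, 0.069]
tool_rot: [-2.445, -1.972, 0.001]
contact_force: [-4.6, 2.2, -5.6]
opening: 0.0301
grip_force: 60.4
```

Request:
jog_arm([
  {"delta_rot": [0,0,0],"linear": [0,0,0],"grip": 0.07},
  {"delta_rot": [0,0,0],"linear": [0,0,0],"grip": 0.07},
  {"delta_rot": [0,0,0],"linear": [0,0,0],"grip": 0.07},
  {"delta_rot": [0,0,0],"linear": [0,0,0],"grip": 0.07},
  {"delta_rot": [0,0,0],"linear": [0,0,0],"grip": 0.07},
  {"delta_rot": [0,0,0],"linear": [0,0,-0.03],"grip": 0.07},
  {"delta_rot": [0,0,0],"linear": [0,0,-0.04],"grip": 0.07},
  {"delta_rot": [0,0,0],"linear": [0,0,-0.04],"grip": 0.07},
  {"delta_rot": [0,0,0],"linear": [0,0,-0.04],"grip": 0.07},
  {"delta_rot": [0,0,0],"linear": [-0.04,0,-0.02],"grip": 0.085},
])

```text
t: 7.8
tool_pos: [0.5116, 0.1141, 0.2444]
tool_rot: [2.438, 1.976, 0.011]
contact_force: [0.6, -0.8, -0.4]
opening: 0.0823
grip_force: 0.0
```

```bash
python3 - <<'E'
from h import *
go([.434,-.303,.2],58.3)
im,d=grab('side'); save('s3.png',cv2.resize(im[170:350,200:380],None,fx=3,fy=3))
im,d=grab('top'); save('t3.png',im); P=cloud('top',d); v,u=np.indices(d.shape); Z=P[...,2]
m=(u>195)&(u<260)&(v>175)&(v<225)&(Z>.08)&(Z<.11); print('knob',m.sum(),P[m].mean(0) if m.any() else 0)
m=(u>362)&(u<405)&(v>208)&(v<250)&(Z>.018)&(Z<.032); print('soap',m.sum(),cv2.minAreaRect(P[m][:,:2].astype(np.float32)) if m.any() else 0)
E
```

```text
t 7.8 pos [0.5116 0.1141 0.2444] yaw 78.04 z [ 0.008  0.002 -1.   ] op 0.0823 F [ 0.6 -0.8 -0.4]
delta [-0.4243  0.0102  0.0432]
rot [ 0.37 -0.25 19.74]
knob 119 [0.51901197 0.149036   0.09214794]
soap 492 ((0.433860719203949, -0.3030281960964203), (0.07836601883172989, 0.052435316145420074), 58.556182861328125)
```

View pics/s3.png

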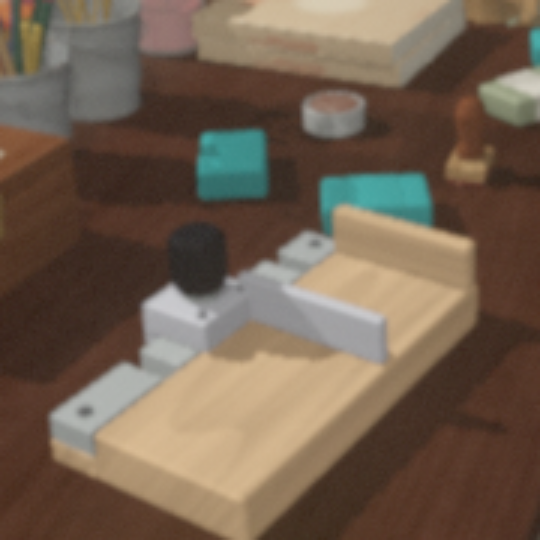

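The divider now stands one notch on, with the knob down: top at z 92 mm and about 44 mm of travel. In the crop the knob is at (197,258) and the gap is widened. The tin and stamp are unmoved. On to the soap.

Request:
jog_arm([
  {"delta_rot": [0.37,-0.25,0],"linear": [-0.0424,0.001,0],"grip": 0.075},
  {"delta_rot": [0,0,0],"linear": [-0.0424,0.001,0],"grip": 0.075},
  {"delta_rot": [0,0,0],"linear": [-0.0424,0.001,0],"grip": 0.075},
  {"delta_rot": [0,0,0],"linear": [-0.0424,0.001,0],"grip": 0.075},
  {"delta_rot": [0,0,0],"linear": [-0.0424,0.001,0],"grip": 0.075},
  {"delta_rot": [0,0,0],"linear": [-0.0424,0.001,0],"grip": 0.075},
  {"delta_rot": [0,0,0],"linear": [-0.0424,0.001,0],"grip": 0.075},
  {"delta_rot": [0,0,0],"linear": [-0.0424,0.001,0],"grip": 0.075},
  {"delta_rot": [0,0,0],"linear": [-0.0424,0.001,0],"grip": 0.075},
  {"delta_rot": [0,0,0],"linear": [-0.0424,0.001,0],"grip": 0.075},
])

```text
t: 8.9
tool_pos: [0.4289, -0.3058, 0.2402]
tool_rot: [-2.444, -1.97, 0.011]
contact_force: [0.1, 0.5, 0.0]
opening: 0.0747
grip_force: 0.0
```

Request:
jog_arm([
  {"delta_rot": [0,0,6.5],"linear": [0,0,0],"grip": 0.075},
  {"delta_rot": [0,0,6.5],"linear": [0,0,0],"grip": 0.075},
  {"delta_rot": [0,0,6.6],"linear": [0,0,0],"grip": 0.075},
  {"delta_rot": [0,0,0],"linear": [0,0,0],"grip": 0.075},
  {"delta_rot": [0,0,0],"linear": [0,0,0],"grip": 0.075},
])

```text
t: 9.4
tool_pos: [0.4295, -0.3042, 0.2403]
tool_rot: [-2.742, -1.53, 0.012]
contact_force: [-0.6, 0.5, -0.1]
opening: 0.0751
grip_force: 0.0
```

```bash
python3 -c "
from h import *
go([.434,-.303,.1],58.5)"
```

```text
t 9.4 pos [ 0.4295 -0.3042  0.2403] yaw 58.31 z [-0.008 -0.002 -1.   ] op 0.0751 F [-0.6  0.5 -0.1]
delta [0.0042 0.004  0.1403]
rot [-0.31  0.35 -0.19]
```

Request:
jog_arm([
  {"delta_rot": [-0.31,0.35,-0.19],"linear": [0.0042,0.004,0],"grip": 0.075},
  {"delta_rot": [0,0,0],"linear": [0,0,0.045],"grip": 0.075},
  {"delta_rot": [0,0,0],"linear": [0,0,0.045],"grip": 0.075},
  {"delta_rot": [0,0,0],"linear": [0,0,0.045],"grip": 0.075},
  {"delta_rot": [0,0,0],"linear": [0,0,0],"grip": 0.075},
  {"delta_rot": [0,0,0],"linear": [0,0,0],"grip": 0.075},
])

```text
t: 10.0
tool_pos: [0.4352, -0.3027, 0.1059]
tool_rot: [-2.742, -1.533, -0.0]
contact_force: [0.5, -0.0, 0.4]
opening: 0.0749
grip_force: 0.0
```

```bash
python3 - <<'E'
from h import *
go([.434,-.303,.006],58.5)
im,d=grab('side'); u,v=proj('side',np.array([.434,-.303,.025])).astype(int); save('s4.png',cv2.resize(im[v-70:v+50,u-80:u+80],None,fx=4,fy=4))
E
```

```text
t 10.0 pos [ 0.4352 -0.3027  0.1059] yaw 58.41 z [-0.  0. -1.] op 0.0749 F [ 0.5 -0.   0.4]
delta [-0.0009 -0.0009  0.0999]
rot [-0.02 -0.02 -0.09]
```

View pics/s4.png

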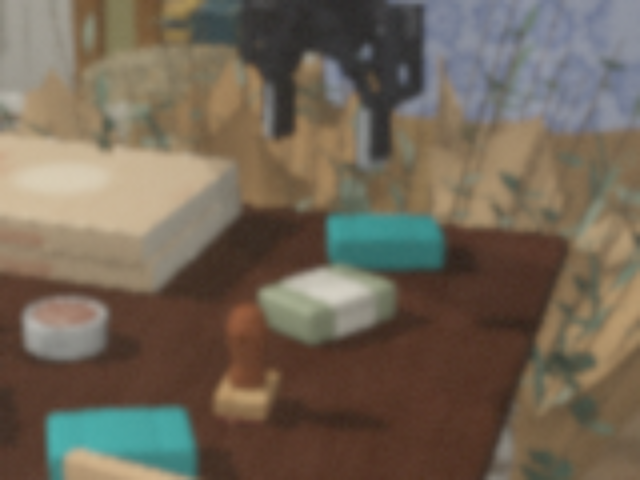

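The open fingers, at (280,110) and (372,140), straddle the soap at (328,300). I'll descend and grip.

Request:
jog_arm([
  {"delta_rot": [0,0,0],"linear": [-0.0009,-0.0009,0.03],"grip": 0.075},
  {"delta_rot": [0,0,0],"linear": [0,0,0.03],"grip": 0.075},
  {"delta_rot": [0,0,0],"linear": [0,0,0.025],"grip": 0.075},
  {"delta_rot": [0,0,0],"linear": [0,0,0.015],"grip": 0.075},
  {"delta_rot": [0,0,0],"linear": [0,0,0],"grip": 0.075},
])

```text
t: 10.55
tool_pos: [0.4342, -0.3036, 0.0061]
tool_rot: [2.742, 1.532, 0.0]
contact_force: [-1.2, 0.8, 0.1]
opening: 0.0749
grip_force: 0.0
```

Request:
jog_arm([
  {"delta_rot": [0,0,0],"linear": [0,0,0],"grip": 0.045},
  {"delta_rot": [0,0,0],"linear": [0,0,0],"grip": 0.045},
  {"delta_rot": [0,0,0],"linear": [0,0,0],"grip": 0.045},
  {"delta_rot": [0,0,0],"linear": [0,0,0],"grip": 0.045},
  {"delta_rot": [0,0,0],"linear": [0,0,0],"grip": 0.045},
  {"delta_rot": [0,0,0],"linear": [0,0,0],"grip": 0.045},
], newtons=30)

```text
t: 11.15
tool_pos: [0.4356, -0.3048, 0.0084]
tool_rot: [2.739, 1.529, 0.003]
contact_force: [-0.3, 0.2, 7.0]
opening: 0.0518
grip_force: 33.5
```

```bash
python3 -c "
from h import *
go([.434,-.303,.2],58.5)"
```

```text
t 11.15 pos [ 0.4356 -0.3048  0.0084] yaw 58.36 z [ 0.004 -0.004 -1.   ] op 0.0518 F [-0.3  0.2  7. ]
delta [ 0.0006 -0.0013 -0.1916]
rot [ 0.29  0.06 -0.14]
```

Gripped at 52 mm. I'll lift, and measure the gap's two faces in the top view while the arm is clear of it.

Request:
jog_arm([
  {"delta_rot": [0,0,0],"linear": [0,0,-0.02],"grip": 0.045},
  {"delta_rot": [0,0,0],"linear": [0,0,-0.04],"grip": 0.045},
  {"delta_rot": [0,0,0],"linear": [0,0,-0.04],"grip": 0.045},
  {"delta_rot": [0,0,0],"linear": [0,0,-0.04],"grip": 0.045},
  {"delta_rot": [0,0,-6.6],"linear": [0,0,-0.04],"grip": 0.045},
  {"delta_rot": [0,0,-6.6],"linear": [0,0,0],"grip": 0.045},
  {"delta_rot": [0,0,-6.6],"linear": [0,0,0],"grip": 0.045},
  {"delta_rot": [0,0,0],"linear": [0,0,0],"grip": 0.045},
  {"delta_rot": [0,0,0],"linear": [0,0,0],"grip": 0.045},
])

```text
t: 12.05
tool_pos: [0.4337, -0.3031, 0.1856]
tool_rot: [2.441, 1.977, 0.0]
contact_force: [0.1, 0.1, -1.5]
opening: 0.0518
grip_force: 32.6
```

```bash
python3 - <<'E'
from h import *
im,d=grab('top'); P=cloud('top',d); v,u=np.indices(d.shape); Z=P[...,2]
y=np.radians(78.1); ey=np.array([np.cos(y),np.sin(y)]); ex=np.array([np.sin(y),-np.cos(y)]); o=np.array([.4731,.1516])
m=(u>170)&(u<280)&(v>180)&(v<265)&(Z>.053)&(Z<.068); T=(P[m][:,:2]-o); yy=T@ey; xx=T@ex
for a,n in ((yy<-.08,'end'),((yy>-.05)&(yy<.02)&(xx<.02),'plate')):
    r=cv2.minAreaRect(P[m][a][:,:2].astype(np.float32)); print(n,a.sum(),np.percentile(yy[a],[2,50,98]).round(4),np.percentile(xx[a],[2,98]).round(4),np.round(r[1],4),r[2])
    p=np.polyfit(xx[a],yy[a],1);print('slope deg',np.degrees(p[0]))
m=(u>170)&(u<280)&(v>180)&(v<265)&(Z>.027)&(Z<.034); T=(P[m][:,:2]-o); print(np.percentile(T@ex,[.5,2,50,98,99.5]),np.percentile(T@ey,[.5,2,50,98,99.5]))
b=o-.015*ex-.06*ey; print('bay',b); go([*b,.2],78.1)
E
```

```text
end 163 [-0.117  -0.112  -0.1052] [-0.0674  0.0277] [0.0122 0.0995] 78.0237808227539
slope deg 0.08111870610721256
plate 106 [-0.0167 -0.0138 -0.009 ] [-0.0655  0.0174] [0.0085 0.0863] 78.03409576416016
slope deg -0.43370287670185054
[-0.06898345 -0.06715248 -0.01054641  0.05758246  0.060465  ] [-0.11942188 -0.11680284  0.01119996  0.11475181  0.1180998 ]
bay [0.44605011 0.09598252]
t 12.1 pos [ 0.4337 -0.3031  0.1855] yaw 78.04 z [ 0. -0. -1.] op 0.0518 F [ 0.6 -0.5 -1.1]
delta [ 0.393  -0.0706 -0.0146]
rot [ 0.01  0.01 -0.06]
```

Request:
jog_arm([
  {"delta_rot": [0,0,0],"linear": [0.0392,-0.0074,0],"grip": 0.045},
  {"delta_rot": [0,0,0],"linear": [0.0392,-0.0074,0],"grip": 0.045},
  {"delta_rot": [0,0,0],"linear": [0.0392,-0.0074,0],"grip": 0.045},
  {"delta_rot": [0,0,0],"linear": [0.0392,-0.0074,0],"grip": 0.045},
  {"delta_rot": [0,0,0],"linear": [0.0392,-0.0074,0],"grip": 0.045},
  {"delta_rot": [0,0,0],"linear": [0.0392,-0.0074,0],"grip": 0.045},
  {"delta_rot": [0,0,0],"linear": [0.0392,-0.0074,0],"grip": 0.045},
  {"delta_rot": [0,0,0],"linear": [0.0392,-0.0074,0],"grip": 0.045},
  {"delta_rot": [0,0,0],"linear": [0.0392,-0.0074,0],"grip": 0.045},
  {"delta_rot": [0,0,0],"linear": [0.0392,-0.0074,0],"grip": 0.045},
])

```text
t: 13.1
tool_pos: [0.4415, 0.0972, 0.1854]
tool_rot: [2.44, 1.978, 0.0]
contact_force: [0.7, -0.5, -1.0]
opening: 0.0516
grip_force: 32.6
```

Request:
jog_arm([
  {"delta_rot": [0,0,0],"linear": [0,0,0.04],"grip": 0.045},
  {"delta_rot": [0,0,0],"linear": [0,0,0.04],"grip": 0.045},
  {"delta_rot": [0,0,0],"linear": [0,0,0],"grip": 0.045},
  {"delta_rot": [0,0,0],"linear": [0,0,0],"grip": 0.045},
  {"delta_rot": [0,0,0],"linear": [0,0,0],"grip": 0.045},
])

```text
t: 13.6
tool_pos: [0.4436, 0.0953, 0.1081]
tool_rot: [2.437, 1.977, 0.005]
contact_force: [0.8, 0.3, -0.8]
opening: 0.0516
grip_force: 32.7
```

```bash
python3 - <<'E'
from h import *
y=np.radians(78.1); ey=np.array([np.cos(y),np.sin(y)]); ex=np.array([np.sin(y),-np.cos(y)]); o=np.array([.4731,.1516])
b=o-.018*ex-.0607*ey; go([*b,.04],78.1)
im,d=grab('side'); save('s5.png',cv2.resize(im[170:320,230:400],None,fx=3.5,fy=3.5))
E
```

```text
t 13.6 pos [0.4436 0.0953 0.1081] yaw 78.1 z [ 0.004 -0.    -1.   ] op 0.0516 F [ 0.8  0.3 -0.8]
delta [ 0.0004 -0.001   0.0681]
rot [ 0.25 -0.03  0.  ]
```

View pics/s5.png

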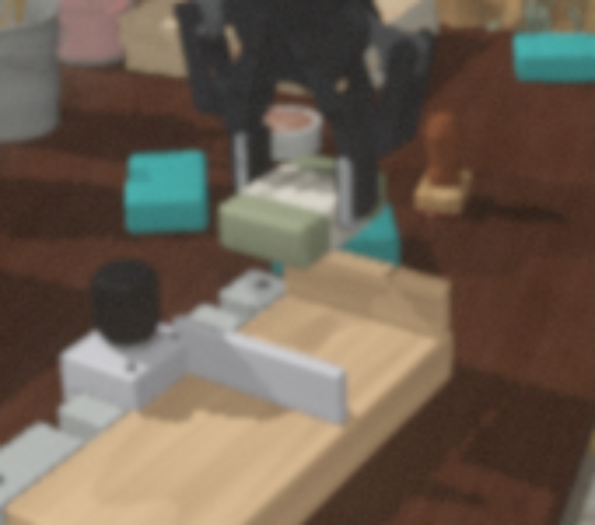

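The soap is held level above the widened gap, at crop (300,215). I'll lower it in.

Request:
jog_arm([
  {"delta_rot": [0.25,0,0],"linear": [0.0004,-0.001,0.015],"grip": 0.045},
  {"delta_rot": [0,0,0],"linear": [0,0,0.02],"grip": 0.045},
  {"delta_rot": [0,0,0],"linear": [0,0,0.015],"grip": 0.045},
  {"delta_rot": [0,0,0],"linear": [0,0,0.01],"grip": 0.045},
  {"delta_rot": [0,0,0],"linear": [0,0,0.006],"grip": 0.045},
  {"delta_rot": [0,0,0],"linear": [0,0,0],"grip": 0.045},
  {"delta_rot": [0,0,0],"linear": [0,0,0.0015],"grip": 0.045},
  {"delta_rot": [0,0,0],"linear": [0,0,0],"grip": 0.045},
  {"delta_rot": [0,0,0],"linear": [0,0,0],"grip": 0.045},
])

```text
t: 14.55
tool_pos: [0.4413, 0.0962, 0.0387]
tool_rot: [-2.437, -1.979, 0.003]
contact_force: [-1.2, 0.5, -1.4]
opening: 0.0517
grip_force: 32.8
```

Request:
jog_arm([
  {"delta_rot": [0,0,0],"linear": [0,0,0.001],"grip": 0.045},
  {"delta_rot": [0,0,0],"linear": [0,0,0],"grip": 0.045},
  {"delta_rot": [0,0,0],"linear": [0,0,0.0007],"grip": 0.045},
  {"delta_rot": [0,0,0],"linear": [0,0,0],"grip": 0.045},
])

```text
t: 14.95
tool_pos: [0.4414, 0.0962, 0.0384]
tool_rot: [-2.437, -1.979, 0.004]
contact_force: [-6.2, -0.3, 9.5]
opening: 0.0518
grip_force: 34.1
```

Request:
jog_arm([
  {"delta_rot": [0,0,0],"linear": [0,0,0],"grip": 0.068},
  {"delta_rot": [0,0,0],"linear": [0,0,0],"grip": 0.068},
  {"delta_rot": [0,0,0],"linear": [0,0,0],"grip": 0.068},
  {"delta_rot": [0,0,0],"linear": [0,0,0],"grip": 0.068},
  {"delta_rot": [0,0,0],"linear": [0,0,-0.02],"grip": 0.068},
  {"delta_rot": [0,0,0],"linear": [0,0,-0.03],"grip": 0.068},
  {"delta_rot": [0,0,0],"linear": [0,0,-0.04],"grip": 0.068},
  {"delta_rot": [0,0,0],"linear": [0,0,-0.04],"grip": 0.068},
  {"delta_rot": [0,0,0],"linear": [0,0,-0.03],"grip": 0.068},
])

```text
t: 15.85
tool_pos: [0.442, 0.0961, 0.1992]
tool_rot: [-2.438, -1.98, 0.001]
contact_force: [1.1, 0.6, -0.4]
opening: 0.068
grip_force: 0.0
```

Request:
jog_arm([
  {"delta_rot": [0,0,0],"linear": [-0.045,0,0],"grip": 0.068},
  {"delta_rot": [0,0,0],"linear": [-0.045,0,0],"grip": 0.068},
  {"delta_rot": [0,0,0],"linear": [-0.045,0,0],"grip": 0.068},
  {"delta_rot": [0,0,0],"linear": [-0.045,0,0],"grip": 0.068},
  {"delta_rot": [0,0,0],"linear": [-0.045,0,0],"grip": 0.068},
  {"delta_rot": [0,0,0],"linear": [-0.045,0,0],"grip": 0.068},
  {"delta_rot": [0,0,0],"linear": [-0.045,0,0],"grip": 0.068},
])

```text
t: 16.55
tool_pos: [0.376, -0.214, 0.1966]
tool_rot: [-2.438, -1.979, 0.004]
contact_force: [0.2, 0.1, 0.4]
opening: 0.0684
grip_force: 0.0
```

```bash
python3 - <<'E'
from h import *
go([.44,-.2,.2])
im,d=grab('top'); P=cloud('top',d); v,u=np.indices(d.shape); Z=P[...,2]
y=np.radians(78.1); ey=np.array([np.cos(y),np.sin(y)]); ex=np.array([np.sin(y),-np.cos(y)]); o=np.array([.4731,.1516])
xy=P[...,:2]-o; X=xy@ex; Y=xy@ey
m=(u>170)&(u<280)&(v>180)&(v<265)&(Z>.05)&(Z<.0585)&(Y>-.104)&(Y<-.017)&(X<.035)
r=cv2.minAreaRect(P[m][:,:2].astype(np.float32)); c=np.array(r[0])-o; print('soap tray',c@ex,c@ey,r,np.percentile(Z[m],[5,50,95]))
m=(u>195)&(u<260)&(v>175)&(v<225)&(Z>.08)&(Z<.11); print('knob',P[m].mean(0))
im,d=grab('side'); save('s6.png',cv2.resize(im[170:320,200:400],None,fx=3.5,fy=3.5))
E
```

```text
t 16.55 pos [ 0.376  -0.214   0.1966] yaw 78.14 z [-0.003  0.    -1.   ] op 0.0684 F [0.2 0.1 0.4]
delta [ 0.0268  0.0597 -0.0036]
soap tray -0.016710521397208102 -0.06190374547382011 ((0.443983793258667, 0.09447240829467773), (0.0784107893705368, 0.05233824625611305), 78.48429870605469) [0.05151431 0.05456133 0.05757991]
knob [0.51921966 0.14921574 0.09218156]
```

View pics/s6.png

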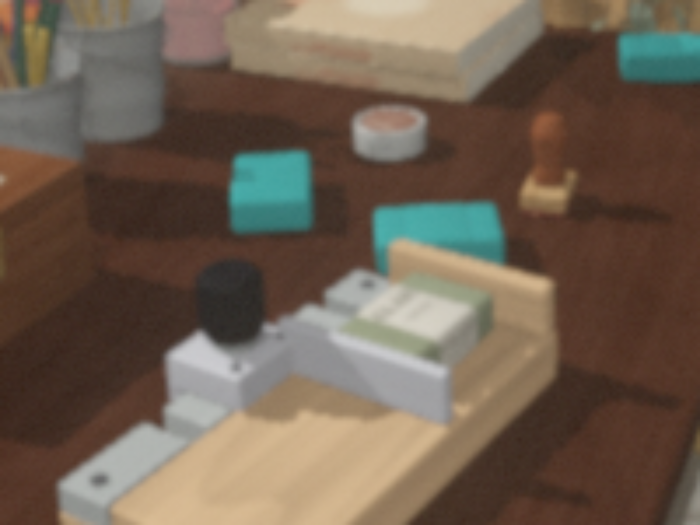

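The soap lies flat in the gap at crop (425,318), within about 2 mm of the bay point and square to the tray. The knob is down, the tin and stamp haven't moved, and the arm is clear.

```bash
python3 -c "
from station import ctrl
print(ctrl.finish_job())"
```

```text
the job is handed in; nothing more can be done
None
```

I handed the job in at about 16.6 s: the divider is one notch further out with its knob down, the soap lies flat and released about 2 mm from the bay point, and the tin and stamp are where they were; no verdict came back.

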